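Shut the dripping tap and park its spout over the colander

TASK

The kitchen tap drips. With a fingertip, gently push the lever on top of the tap clockwise (seen from above) until it is fully shut at its stop; then push the swivelling spout round until its outlet hangs over the middle of the steel colander. Do not pinch or force the tap, and leave the colander and everything else standing where it is.

Things in the scene. Friction and masses are not known exactly. Their poses are not given: they have to be found in the camera images.
- tap: Fixed steel pillar tap. Origin: on the counter, on the vertical axis of the column; both the lever and the spout turn about this axis. Its x axis points away from the robot give or take 15 degrees, y to the left, z up. Foot flange 68 mm across, column 38 mm across up to 195 mm high. A flat steel drainer sheet with ribs (2 mm, only decoration) lies round its foot, square with these axes.
- tap_axis (a point): Point on the tap's axis at the lever's mid height, 215 mm above the counter; turns with tap, not with the lever.
- lever (a joint): Angle of the lever on top of the tap, rad, positive counter-clockwise from above. 0 = fully shut, at a hard stop, where the lever points along the tap's +y (left); 1.5 = fully open (pointing nearly at the robot, above the spout). It starts open 0.7 to 1.3 and stays where it is left; about 0.2 N m turns it.
- lever_tip (a point): Free end of the lever, 76 mm from the axis, 215 mm above the counter. The lever is a level black plastic bar 13 mm wide and 16 mm high (207 to 223 mm above the counter), reaching from a 42 mm hub (top at 228 mm) to this tip.
- spout (a joint): Angle of the spout about the tap's axis, rad, positive counter-clockwise from above. At 0 the spout points along the tap's -x (towards the robot); positive swings the outlet towards the tap's -y (right). Stops at -1.3 and 1.3; starts within 0.25 of 0, stays where it is left; about 0.3 N m turns it.
- outlet (a point): Centre of the spout's outlet mouth, 180 mm from the axis, 116 mm above the counter. The spout is a level round tube 22 mm thick, its centre line 150 mm above the counter, turned down at its end.
- colander: Loose round stainless colander, 190 mm across the rim, 85 mm high, dark holes, two loop handles out to 117 mm from its centre. Origin: centre of its underside. It stands to the left or right of the spout, 155 to 206 mm from the tap's axis (centre to axis).
- bowl: Loose upturned glass bowl, 150 mm across, 70 mm high, on the other side of the spout from the colander. Origin: centre of its foot print on the counter. Leave alone.
- mug: Loose white mug, 80 mm across, 90 mm high, handle to one side, behind the colander or bowl on the left. Origin: centre of underside. Leave alone.
- tumbler: Loose glass tumbler, 68 mm across, 100 mm high, right of and behind the tap. Origin: centre of underside. Leave alone.
- soap: Loose washing-up bottle, 56 mm across, 165 mm high, just behind the tap to the right. Origin: centre of underside. Leave alone.
- spatula: Red spatula lying flat at the right edge of the drainer. Origin: middle of its underside. Leave alone.
- brush: Washing-up brush with wooden handle lying at the left edge of the drainer. Origin: middle of its underside. Leave alone.

How it is judged:
On the way, in this order (a step that is already met when the one before it is completed fails the run):
1. the lever is pushed fully shut (value of joint lever below 0.1 rad), for 0.2 s.
2. then the outlet hangs over the middle of the colander (horizontal distance between outlet and colander below 0.05 m), for 0.2 s.
At the end, for the whole second after the job is handed in: The lever is within 0.1 rad of its shut stop, the outlet is within 50 mm (seen from above) of the colander's centre, both are at rest, and the colander stands within 15 mm of where it began (value of joint lever below 0.1 rad and horizontal distance between outlet and colander below 0.05 m and velocity of joint lever between -0.05 and 0.05 rad/s and velocity of joint spout between -0.05 and 0.05 rad/s and distance of colander from where it was at the start of the episode below 0.015 m); the robot touches nothing.
It fails at once if the colander is moved, lifted or carried (more than 15 mm) (distance of colander from where it was at the start of the episode above 0.015 m).
It fails at once if a bystander is moved, lifted or carried (more than 15 mm) (distance of any of bowl, mug, tumbler, soap, spatula, brush from where it was at the start of the episode above 0.015 m).
It fails at once if the tap is pinched or forced: more than 35 N between the fingers and the tap with its lever and spout (contact force between the fingers and tap above 35 N).
It also fails if it takes over 51 s, if anything falls off the work surface, if the arm or the gripper's body presses on something with over 40 N, if the wrist force passes 120 N, or if a joint passes its speed limit or range.

ROBOT

A 6-joint arm with a two-finger parallel gripper is mounted at the origin on the work surface. World frame = base frame: x ahead of the robot, y to its left, z up, the work surface at z = 0. Lengths are in m, angles in rad, forces in N, time in s.
With the tool pointing down it reaches from about 0.3 to 0.775 m from the base axis. Payload 14.6 kg.
Tool frame: the origin (TCP) lies at the very end of the fingers, on their centre line; the grasp point (between the pads) lies 19 mm behind it; z points along the fingers, y is the line along which they close (so a half turn about z gives the same grasp; the last joint's range is limited). The gripper opens to 94 mm and grips with 3 to 60 N. Pads are 16 mm wide; open, the fingers measure 119 mm over their backs; the gripper's body (75 mm by 177 mm) begins 78 mm behind the grasp point.
Start: joints at [1.17, 0.3, 1.521, -0, 1.321, -0.067], TCP at [0.18, 0.52, 0.205] pointing down, gripper open.
Joint ranges: [-3.03, 3.03], [-0.79, 2.21], [0.23, 2.52], [-1.04, 4.18], [0, 3.07], [-2.55, 2.55]. Speed limits (rad/s): [2.22, 2.22, 2.57, 3.14, 3.14, 3.14].

INTERFACE

Orientations are given as [roll, pitch, yaw] about the fixed x, y, z axes, in that order (R = Rz(yaw) Ry(pitch) Rx(roll)).
In Python, from station import ctrl gives the robot as it stands. The module is installed in compiled form; this text tells all that it offers.
- The arm moves only by the tool step_arm, never from a script. Its argument "deltas" is a list of rows, each an object with "dp": the shift along the tool's x, y, z scaled (see below), a list of three; "twist": the turn about the tool's z scaled (see below). In form: [{"dp": [tx, ty, tz], "twist": twist}, ...]. A call has 1 to 12 rows; each row shifts and turns the commanded pose from where the row before left it, along the tool's axes as they then stand; what a row does not reach is not made up. The controller multiplies each number of a shift by 0.04 m and each number of a turn by 4 degrees. A row lasts 1/10 s, in which the tool goes at most 50 mm and 8.59 degrees, less where a joint would pass 70% of its speed; a pose out of reach is approached as far as the arm can. A call with a number of a shift or a turn outside -1 to 1 is refused whole. A call with a gripper value outside its range is refused whole. "gripper" is the opening, from -1 (shut) to 1 (fully open), set as the call begins (left out, the last holds). The fingers move at their own pace and stop on an object; "squeeze" is the grip in N (left out, the last holds). Time passes only in rows, so rows that do not move let the fingers close. It gives the time, the measured TCP pose, the force, the opening and the grip force at its end, in the units of the state.
- ctrl.get_obs(): the state, without advancing time (a new reading comes with each control period).
- ctrl.camera(name): name is "scene" or "side" or "wrist"; returns (picture, depth): 384x512x3 uint8, red, green, blue; 384x512 float32, m along the optical axis (not along the pixel's ray), 0 where there is no reading.
- ctrl.get_calibration(name): a dict with "fx", "fy", "cx", "cy" (pixels), "world_to_cam" (4x4, takes a point from world to camera coordinates); the wrist camera has in their place "hand_eye" (4x4, takes a point from camera to tool coordinates, whose origin is the TCP and whose axes are the flange's). Camera axes: x right, y down, z forward; pixel columns grow to the right and rows downward; lengths in m; the calibration is good to about 2 mm. The wrist camera is an equidistant fisheye: a pixel r from the principal point sees the ray r / f radians off the axis. A picture is of the moment at which its call begins: read the wrist's pose just before it. get_calibration takes no time and is no camera call.
- ctrl.hand_in(): hands the job in; it is judged then, once.
Trained networks look in the newest picture that a camera, given by its name, has taken for a name from the list of things; names that differ only in an ending like _2 or _b are one class to them, and where a whole thing is asked for, a point or a joint stands for the part that bears it (a point fixed in the world has none). Each returns a list of dicts, best first, with "conf" (0 to 1); they miss things now and then, are a little off and sometimes report something else, mostly with a low value. They report only what shows in the picture. A call takes as long as a camera call.
- ctrl.spot_in(camera, label): "rect" ([left, top, right, bottom] as shares, 0 to 1, of the picture: columns of its width, rows of its height, round what is visible of it).
- ctrl.cut_out(camera, label): "pixels" (384x512 bool, what is visible of it) and "rect" ([left, top, right, bottom] as shares, 0 to 1, of the picture: columns of its width, rows of its height, round what is visible of it).
The state is a dict: "time_s": time; "qpos": joint angles; "joint_vel": joint speeds; "tau": joint torques, N m; "ee_pos": TCP position; "eef_rot": TCP orientation; "force": force on the tool from outside, world axes, zero at the start; "moment": the same for the moment, N m; "grip_width": finger opening in m; "grip_force": force on a finger pad.
Only numpy, scipy, OpenCV 4.12 (cv2) and the standard library are available. Lean on these libraries where they do the work, as an engineer would, in place of code of your own. Each camera call takes 0.05 s, during which the arm holds its last target. There are 200 camera calls.

## Working session

There is one attempt and no reset: what is moved stays moved. The work goes in short steps, Python scripts to look and compute and a tool call to move; the robot and the scene stay as the last step left them, time stands still between calls to the robot, and variables do not carry over. Pictures are saved under pics/ and viewed, at most 10 in all, crops included, and the job is handed in when it is done.

Besides the shell and the picture viewer there is one more tool, called after "Emit:" as a command line: name --argument value ..., lists and objects as JSON in quotes. step_arm: Moves the arm, as the interface text tells. Its arguments: {"type":"object","properties":{"deltas":{"type":"array"},"gripper":{"type":"number"},"squeeze":{"type":"number"}},"required":["deltas"]}

```bash
mkdir -p pics; cat > h.py <<'E'
import numpy as np, cv2
from station import ctrl
def cloud(cam,depth,mask):
    c=ctrl.get_calibration(cam); v,u=np.nonzero(mask&(depth>0)); d=depth[v,u]
    P=np.c_[(u-c['cx'])/c['fx']*d,(v-c['cy'])/c['fy']*d,d,np.ones_like(d)]
    return (np.linalg.inv(c['world_to_cam'])@P.T).T[:,:3]
E
cat > a.py <<'E'
from h import *
o=ctrl.get_obs(); print(o['time_s'],o['ee_pos'],o['eef_rot'],o['grip_width'])
ims=[]
for cam in ('scene','side'):
    im,d=ctrl.camera(cam); ims.append(im); np.savez(cam,im=im,d=d)
    for l in ('tap','lever','spout','colander','bowl','mug','soap','tumbler'):
        r=ctrl.cut_out(cam,l)
        if r:
            P=cloud(cam,d,r[0]['pixels']); 
            np.save(f'{cam}_{l}',r[0]['pixels'])
            print(cam,l,round(r[0]['conf'],2),np.round(np.array(r[0]['rect'])*[512,384,512,384]),len(P), np.round(np.percentile(P,[3,50,97],axis=0),3).tolist() if len(P) else '')
cv2.imwrite('pics/a.png',np.vstack(ims)[:,:,::-1])
cv2.imwrite('pics/a.png',cv2.resize(np.hstack(ims)[:,:,::-1],(800,300)))
cv2.imwrite('pics/s.png',cv2.resize(ims[0][:,:,::-1],(800,600)))
E
python3 a.py
```

```text
0.0 [0.18009002 0.51940099 0.20488102] [-3.14045385e+00 -9.13196678e-05  2.80779398e+00] 0.09414569612075621
scene tap 0.67 [127. 139. 282. 278.] 7789 [[0.298, -0.304, -0.004], [0.534, -0.083, 0.001], [0.636, 0.134, 0.211]]
scene lever 0.81 [220. 171. 240. 201.] 268 [[0.542, -0.093, 0.201], [0.59, -0.071, 0.224], [0.609, -0.025, 0.229]]
scene spout 0.79 [189. 170. 240. 210.] 474 [[0.41, -0.097, 0.002], [0.504, -0.085, 0.157], [0.611, -0.043, 0.164]]
scene colander 0.59 [154. 188. 216. 242.] 2545 [[0.393, -0.265, 0.0], [0.454, -0.178, 0.033], [0.562, -0.103, 0.084]]
scene bowl 0.55 [207. 163. 245. 196.] 648 [[0.4, -0.028, 0.011], [0.454, 0.018, 0.059], [0.506, 0.071, 0.071]]
scene mug 0.6 [282. 171. 310. 206.] 707 [[0.62, 0.119, -0.001], [0.655, 0.163, 0.047], [0.695, 0.214, 0.089]]
scene soap 0.59 [226. 226. 247. 261.] 497 [[0.652, -0.159, 0.007], [0.679, -0.141, 0.104], [0.695, -0.113, 0.165]]
scene tumbler 0.97 [187. 265. 215. 291.] 580 [[0.651, -0.303, 0.002], [0.669, -0.272, 0.058], [0.712, -0.245, 0.1]]
side tap 0.9 [147. 167. 360. 366.] 15303 [[0.292, -0.303, -0.003], [0.394, -0.084, 0.0], [0.632, 0.137, 0.187]]
side lever 0.72 [256. 165. 293. 188.] 442 [[0.534, -0.09, 0.193], [0.57, -0.063, 0.22], [0.605, -0.018, 0.227]]
side spout 0.98 [249. 193. 293. 257.] 726 [[0.397, -0.095, 0.12], [0.478, -0.082, 0.156], [0.579, -0.051, 0.162]]
side colander 0.88 [262. 223. 347. 298.] 4187 [[0.39, -0.262, 0.001], [0.508, -0.178, 0.037], [0.566, -0.1, 0.083]]
side bowl 0.78 [197. 233. 253. 281.] 2058 [[0.372, -0.042, 0.005], [0.411, 0.006, 0.046], [0.471, 0.07, 0.07]]
side mug 0.74 [191. 160. 231. 203.] 981 [[0.615, 0.123, 0.0], [0.637, 0.162, 0.055], [0.692, 0.231, 0.088]]
side soap 0.71 [263. 225. 346. 298.] 4320 [[0.388, -0.262, 0.001], [0.509, -0.178, 0.038], [0.568, -0.099, 0.084]]
side tumbler 0.72 [346. 204. 371. 242.] 843 [[0.647, -0.298, 0.007], [0.659, -0.271, 0.069], [0.709, -0.243, 0.098]]
```

View pics/s.png

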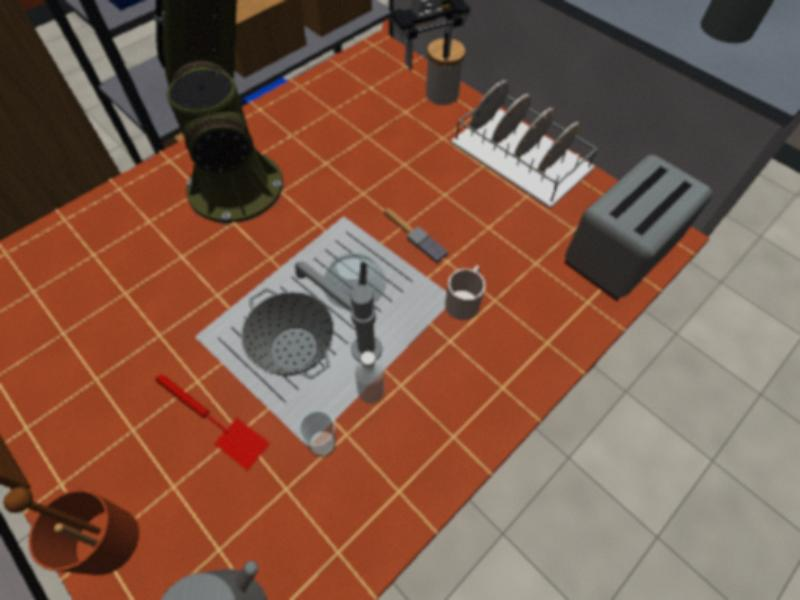

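View pics/a.png

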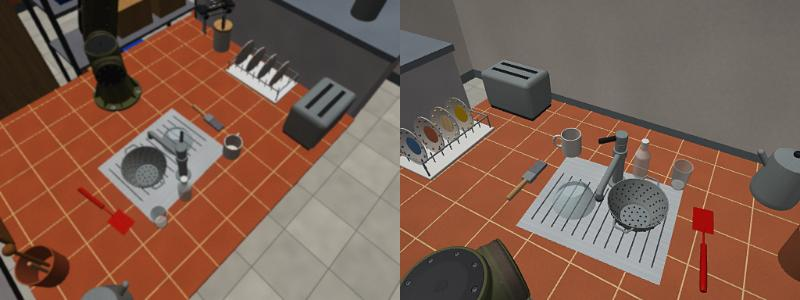

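The picture shows the tap at about (363,320) in the 800x600 scene view. The lever points left and toward the robot, the colander is on the right at (288,335), and the glass bowl is on the left. Next I'll fit the geometry.

```bash
cat > b.py <<'E'
from h import *
from scipy.optimize import least_squares
def circ(P,r=None):
    c0=P[:,:2].mean(0)
    if r: f=lambda p:np.hypot(*(P[:,:2]-p).T)-r; return least_squares(f,c0,loss='soft_l1',f_scale=.003).x
    f=lambda p:np.hypot(*(P[:,:2]-p[:2]).T)-p[2]; return least_squares(f,[*c0,.05],loss='soft_l1',f_scale=.003).x
full={}
for cam in ('scene','side'):
    z=np.load(cam+'.npz'); d=z['d']; A=cloud(cam,d,np.ones_like(d,bool)); full[cam]=A
    m=(A[:,2]>.05)&(A[:,2]<.135)&(np.hypot(A[:,0]-.6,A[:,1]+.08)<.045); print(cam,'col',m.sum(),circ(A[m],.019))
    m=(A[:,2]>.17)&(A[:,2]<.195)&(np.hypot(A[:,0]-.6,A[:,1]+.08)<.04); print(cam,'col up',m.sum(),circ(A[m],.019))
    C=cloud(cam,d,np.load(cam+'_colander.npy')); m=(C[:,2]>.078)&(C[:,2]<.09); print('colander',m.sum(),circ(C[m]),circ(C[m],.093))
    T=cloud(cam,d,np.load(cam+'_tap.npy')); T=T[(abs(T[:,2])<.006)]
    r=cv2.minAreaRect((T[:,:2]*1000).astype(np.float32)); print('sheet',r)
A=np.vstack(list(full.values()))
np.save('A.npy',A)
E
python3 b.py
```

```text
scene col 125 [ 0.58842968 -0.07268603]
scene col up 49 [ 0.58875246 -0.07253731]
colander 276 [ 0.48109562 -0.18615435  0.09254193] [ 0.48127039 -0.1860955 ]
sheet ((467.73663330078125, -81.38279724121094), (363.28802490234375, 463.3092346191406), 4.41719913482666)
side col 213 [ 0.58798033 -0.06962162]
side col up 110 [ 0.58833777 -0.06969039]
colander 480 [ 0.47662581 -0.18283032  0.09277818] [ 0.47660971 -0.18283274]
sheet ((586.198486328125, -68.87457275390625), (602.24267578125, 464.3542785644531), 4.094094753265381)
```

```bash
cat > c.py <<'E'
from h import *
A=np.load('A.npy'); c=np.array([.588,-.071])
for n,lo,hi,r0,r1 in (('lever',.205,.226,.03,.09),('spout',.135,.165,.05,.2)):
    d=A[:,:2]-c; r=np.hypot(*d.T); m=(A[:,2]>lo)&(A[:,2]<hi)&(r>r0)&(r<r1); a=np.degrees(np.arctan2(d[m,1],d[m,0]))%360
    print(n,m.sum(),np.percentile(a,[5,50,95]),np.percentile(r[m],[50,99]))
    for x in np.arange(r0,r1,.02):
        k=(r[m]>=x)&(r[m]<x+.02); print(' ',round(x,2),k.sum(),np.percentile(a[k],[10,50,90]).round(1) if k.any() else '')
E
python3 c.py
```

```text
lever 186 [130.06105094 138.72147589 144.59308173] [0.05433067 0.07662373]
  0.03 77 [130.5 141.  144.8]
  0.05 82 [131.8 138.7 141.5]
  0.07 27 [134.2 137.9 140.5]
spout 928 [180.83042201 187.28849121 324.64006586] [0.11050007 0.19006748]
  0.05 97 [179.4 188.5 195.2]
  0.07 139 [180.9 190.5 322.3]
  0.09 224 [183.4 316.3 326.9]
  0.11 113 [181.7 187.  320.3]
  0.13 104 [182.  186.  189.1]
  0.15 100 [182.5 185.8 188.4]
  0.17 140 [182.4 185.6 187.8]
  0.19 11 [183.6 184.4 185.6]
```

Estimates:

| Quantity | Value |
|---|---|
| Tap axis | (0.588, -0.071) |
| Tap yaw | about 4° |
| Lever direction | about 138.5° (shut at about 94°) |
| Spout direction | about 186° (target about 226°) |
| Colander centre | (0.479, -0.184) |

The sizes agree with the ones given. I'm moving to a point in front of the tap with the gripper shut.

Emit:
step_arm --deltas '[{"dp": [-0.61,-0.67,0],"twist": 0},{"dp": [-0.61,-0.67,0],"twist": 0},{"dp": [-0.61,-0.67,0],"twist": 0},{"dp": [-0.61,-0.67,0],"twist": 0},{"dp": [-0.61,-0.67,0],"twist": 0},{"dp": [-0.61,-0.67,0],"twist": 0},{"dp": [-0.61,-0.67,0],"twist": 0},{"dp": [-0.61,-0.67,0],"twist": 0},{"dp": [-0.61,-0.67,0],"twist": 0}]' --gripper -1 --squeeze 5

```text
time_s: 1.8
ee_pos: [0.3089, 0.2185, 0.2056]
eef_rot: [3.141, 0.0, 2.808]
force: [0.5, 0.4, 0.3]
grip_width: 0.0256
grip_force: 0.0
```

Emit:
step_arm --deltas '[{"dp": [-0.61,-0.67,0],"twist": 0},{"dp": [-0.61,-0.67,0],"twist": 0},{"dp": [-0.61,-0.67,0],"twist": 0},{"dp": [-0.61,-0.67,0],"twist": 0},{"dp": [-0.61,-0.67,0],"twist": 0},{"dp": [-0.61,-0.67,0],"twist": 0},{"dp": [-0.61,-0.67,0],"twist": 0},{"dp": [-0.61,-0.67,0],"twist": 0},{"dp": [-0.61,-0.67,0],"twist": 0},{"dp": [0,0,0],"twist": 0},{"dp": [0,0,0],"twist": 0}]'

```text
time_s: 2.9
ee_pos: [0.437, -0.0803, 0.2052]
eef_rot: [3.142, -0.001, 2.806]
force: [-0.6, -0.3, -0.2]
grip_width: 0.0006
grip_force: 0.0
```

```bash
cat > w.py <<'E'
from h import *
import sys
def rows(W,yaw=2.807,p=None):
    p=np.array(ctrl.get_obs()['ee_pos']) if p is None else p
    R=np.array([[np.cos(yaw),np.sin(yaw),0],[np.sin(yaw),-np.cos(yaw),0],[0,0,-1]])
    for w in W:
        w=np.array(w); print(w.round(3),'dp',(R.T@(w-p)/.04).round(2)); p=w
def arm(c,th,rho,d,z):
    t=np.radians(th); u=np.array([np.cos(t),np.sin(t)]); n=np.array([-u[1],u[0]]); return [*(np.array(c)+rho*u+d*n),z]
E
python3 - <<'E'
from w import *
c=(.588,-.071)
rows([arm(c,138.5,.058,.045,.197),arm(c,138.5,.058,.024,.197)]+[arm(c,t,.058,.020,.197) for t in (136,130,124,118,112,106,100,97,94,91)])
E
```

```text
[ 0.515 -0.066  0.197] dp [-1.72  0.97  0.21]
[ 0.529 -0.051  0.197] dp [-0.2   0.49  0.  ]
[ 0.532 -0.045  0.197] dp [-0.04  0.16  0.  ]
[ 0.535 -0.039  0.197] dp [-0.02  0.16  0.  ]
[ 0.539 -0.034  0.197] dp [-0.04  0.16  0.  ]
[ 0.543 -0.029  0.197] dp [-0.06  0.15  0.  ]
[ 0.548 -0.025  0.197] dp [-0.07  0.14  0.  ]
[ 0.553 -0.021  0.197] dp [-0.09  0.13  0.  ]
[ 0.558 -0.017  0.197] dp [-0.1   0.13  0.  ]
[ 0.561 -0.016  0.197] dp [-0.06  0.06  0.  ]
[ 0.564 -0.015  0.197] dp [-0.06  0.06  0.  ]
[ 0.567 -0.013  0.197] dp [-0.06  0.05  0.  ]
```

Emit:
step_arm --deltas '[{"dp": [-0.57,0.32,0.07],"twist": 0},{"dp": [-0.57,0.32,0.07],"twist": 0},{"dp": [-0.57,0.32,0.07],"twist": 0},{"dp": [-0.07,0.16,0],"twist": 0},{"dp": [-0.07,0.16,0],"twist": 0},{"dp": [-0.07,0.16,0],"twist": 0},{"dp": [-0.04,0.16,0],"twist": 0},{"dp": [0,0,0],"twist": 0}]'

```text
time_s: 3.7
ee_pos: [0.5321, -0.0447, 0.1973]
eef_rot: [-3.142, 0.0, 2.808]
force: [-0.1, -1.0, -0.4]
grip_width: 0.0005
grip_force: 0.0
```

Emit:
step_arm --deltas '[{"dp": [-0.02,0.16,0],"twist": 0},{"dp": [-0.04,0.16,0],"twist": 0},{"dp": [-0.06,0.15,0],"twist": 0}]'

```text
time_s: 4.0
ee_pos: [0.5426, -0.0296, 0.1972]
eef_rot: [-3.14, 0.0, 2.807]
force: [-1.9, -6.0, -0.5]
grip_width: 0.0006
grip_force: 2.2
```

Contact is about 6 N, so I'm continuing gently along the arc.

Emit:
step_arm --deltas '[{"dp": [-0.07,0.14,0],"twist": 0},{"dp": [-0.09,0.13,0],"twist": 0}]'

```text
time_s: 4.2
ee_pos: [0.5521, -0.0213, 0.1971]
eef_rot: [-3.14, -0.0, 2.807]
force: [-3.7, -4.2, -0.4]
grip_width: 0.0003
grip_force: 2.1
```

Emit:
step_arm --deltas '[{"dp": [-0.05,0.06,0],"twist": 0},{"dp": [-0.05,0.07,0],"twist": 0}]'

```text
time_s: 4.4
ee_pos: [0.5577, -0.0176, 0.197]
eef_rot: [-3.141, -0.0, 2.807]
force: [-3.5, -3.8, -0.2]
grip_width: 0.0006
grip_force: 1.8
```

Emit:
step_arm --deltas '[{"dp": [-0.03,0.03,0],"twist": 0},{"dp": [-0.03,0.03,0],"twist": 0}]'

```text
time_s: 4.6
ee_pos: [0.5609, -0.0159, 0.197]
eef_rot: [-3.141, -0.0, 2.808]
force: [-2.2, -2.4, -0.4]
grip_width: 0.0004
grip_force: 1.6
```

Emit:
step_arm --deltas '[{"dp": [-0.03,0.03,0],"twist": 0},{"dp": [-0.03,0.03,0],"twist": 0}]'

```text
time_s: 4.8
ee_pos: [0.564, -0.0144, 0.197]
eef_rot: [-3.142, -0.0, 2.808]
force: [-3.5, -2.9, -0.2]
grip_width: 0.0005
grip_force: 1.6
```

Emit:
step_arm --deltas '[{"dp": [-0.03,0.02,0],"twist": 0},{"dp": [0,0,0],"twist": 0}]'

```text
time_s: 5.0
ee_pos: [0.5653, -0.014, 0.197]
eef_rot: [-3.141, -0.001, 2.808]
force: [-4.6, -3.3, 0.9]
grip_width: 0.0001
grip_force: 2.5
```

```bash
cat > d.py <<'E'
from h import *
import sys
c=np.array([.588,-.071]); As=[]
for cam in ('scene','side'):
    im,d=ctrl.camera(cam); As.append(cloud(cam,d,np.ones_like(d,bool))); 
    for l in ('lever','spout'):
        for r in ctrl.cut_out(cam,l)[:1]:
            P=cloud(cam,d,r['pixels']); q=P[:,:2]-c; rr=np.hypot(*q.T); a=np.degrees(np.arctan2(q[:,1],q[:,0]))%360
            m=(rr>(.05 if l=='lever' else .1))&(P[:,2]>(.205 if l=='lever' else .11)); print(cam,l,round(r['conf'],2),m.sum(),np.percentile(a[m],[10,50,90]).round(1) if m.any() else '', rr.max().round(3))
    cv2.imwrite(f'pics/{sys.argv[1]}_{cam}.png',cv2.resize(im[120:320,120:380,::-1],None,fx=2.8,fy=2.8))
E
python3 d.py l1
```

```text
scene lever 0.74 27 [86.2 90.5 94.9] 0.132
scene spout 0.6 182 [183.5 187.5 189.9] 0.268
side lever 0.7 1 [186.6 186.6 186.6] 0.297
side spout 0.86 397 [181.8 185.3 188. ] 0.193
```

View pics/l1_side.png

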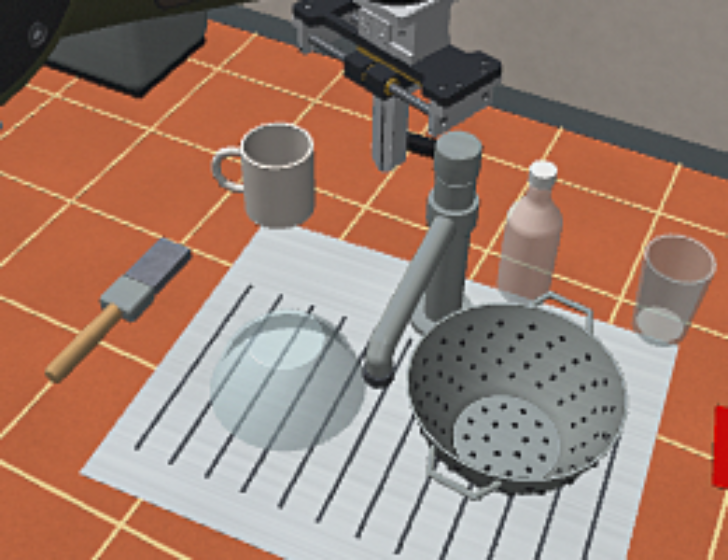

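The fingertip at about (390,130) bears on the lever, which points left. The scene view reads about 90°, so it's near the stop. I'm feeling for the stop.

Emit:
step_arm --deltas '[{"dp": [-0.03,0.01,0],"twist": 0},{"dp": [0,0,0],"twist": 0}]'

```text
time_s: 5.5
ee_pos: [0.5657, -0.0141, 0.197]
eef_rot: [-3.141, -0.003, 2.808]
force: [-13.8, -3.1, 3.1]
grip_width: 0.0004
grip_force: 6.6
```

Emit:
step_arm --deltas '[{"dp": [-0.03,0.01,0],"twist": 0},{"dp": [0,0,0],"twist": 0}]'

```text
time_s: 5.7
ee_pos: [0.566, -0.0141, 0.1969]
eef_rot: [-3.14, -0.005, 2.808]
force: [-22.0, -2.8, 7.7]
grip_width: 0.0007
grip_force: 11.1
```

At the stop: 22 N and no further travel. I'm backing off and lining up beside the spout.

```bash
python3 - <<'E'
from w import *
c=(.588,-.071)
rows([[.556,-.014,.197],arm(c,186,.13,-.05,.197),arm(c,186,.13,-.05,.142),arm(c,186,.13,-.025,.142)]+[arm(c,t,.13,-.023,.142) for t in (190,195,200,205,210,215,220,226)])
E
```

```text
[ 0.556 -0.014  0.197] dp [ 0.24 -0.08 -0.  ]
[ 0.453 -0.035  0.197] dp [ 2.25 -1.33  0.  ]
[ 0.453 -0.035  0.142] dp [0.   0.   1.38]
[ 0.456 -0.06   0.142] dp [-0.27 -0.57  0.  ]
[ 0.456 -0.071  0.142] dp [-0.09 -0.27  0.  ]
[ 0.456 -0.082  0.142] dp [-0.11 -0.27  0.  ]
[ 0.458 -0.094  0.142] dp [-0.13 -0.26  0.  ]
[ 0.46  -0.105  0.142] dp [-0.15 -0.25  0.  ]
[ 0.464 -0.116  0.142] dp [-0.17 -0.23  0.  ]
[ 0.468 -0.127  0.142] dp [-0.19 -0.22  0.  ]
[ 0.474 -0.137  0.142] dp [-0.21 -0.2   0.  ]
[ 0.481 -0.149  0.142] dp [-0.27 -0.21  0.  ]
```

Emit:
step_arm --deltas '[{"dp": [0.24,-0.08,0],"twist": 0},{"dp": [0.56,-0.33,0],"twist": 0},{"dp": [0.56,-0.33,0],"twist": 0},{"dp": [0.56,-0.33,0],"twist": 0},{"dp": [0.57,-0.34,0],"twist": 0},{"dp": [0,0,0],"twist": 0},{"dp": [0,0,0.46],"twist": 0},{"dp": [0,0,0.46],"twist": 0},{"dp": [0,0,0.46],"twist": 0},{"dp": [0,0,0],"twist": 0}]'

```text
time_s: 6.7
ee_pos: [0.4551, -0.0343, 0.1402]
eef_rot: [-3.142, -0.003, 2.808]
force: [-0.8, 0.1, 0.3]
grip_width: 0.0006
grip_force: 0.0
```

```bash
python3 d.py l2
```

```text
scene lever 0.85 33 [86.7 90.9 96.4] 0.124
scene spout 0.81 168 [183.9 187.7 190. ] 0.186
side lever 0.55 0  0.037
side spout 0.77 396 [182.1 185.4 188. ] 0.193
```

View pics/l2_side.png

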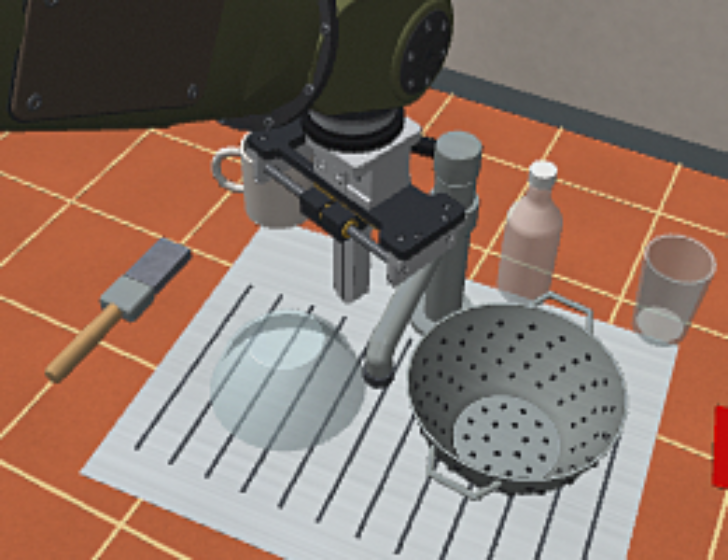

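The lever is shut and the closed fingers at (350,290) hang left of the spout. I'm pushing it to the right along the arc.

Emit:
step_arm --deltas '[{"dp": [-0.13,-0.28,0],"twist": 0},{"dp": [-0.14,-0.29,0],"twist": 0},{"dp": [-0.04,-0.13,0],"twist": 0},{"dp": [-0.05,-0.14,0],"twist": 0},{"dp": [-0.06,-0.13,0],"twist": 0},{"dp": [-0.06,-0.13,0],"twist": 0}]'

```text
time_s: 7.6
ee_pos: [0.4592, -0.083, 0.1419]
eef_rot: [3.141, 0.0, 2.808]
force: [1.3, 2.3, 0.6]
grip_width: 0.0004
grip_force: 1.4
```

Emit:
step_arm --deltas '[{"dp": [-0.06,-0.13,0],"twist": 0},{"dp": [-0.07,-0.13,0],"twist": 0},{"dp": [-0.07,-0.13,0],"twist": 0},{"dp": [-0.08,-0.12,0],"twist": 0},{"dp": [-0.08,-0.12,0],"twist": 0},{"dp": [-0.09,-0.11,0],"twist": 0}]'

```text
time_s: 8.2
ee_pos: [0.4665, -0.1169, 0.1418]
eef_rot: [-3.142, -0.0, 2.808]
force: [-0.4, 3.6, 0.4]
grip_width: 0.0008
grip_force: 1.3
```

Emit:
step_arm --deltas '[{"dp": [-0.09,-0.11,0],"twist": 0},{"dp": [-0.1,-0.11,0],"twist": 0},{"dp": [-0.1,-0.1,0],"twist": 0},{"dp": [-0.1,-0.1,0],"twist": 0},{"dp": [-0.13,-0.1,0],"twist": 0},{"dp": [0,0,0],"twist": 0}]'

```text
time_s: 8.8
ee_pos: [0.4795, -0.1437, 0.1418]
eef_rot: [-3.141, 0.0, 2.807]
force: [-0.9, -0.0, 0.0]
grip_width: 0.0002
grip_force: 0.1
```

```bash
python3 d.py l3
```

```text
scene lever 0.73 39 [86.7 91.3 96.1] 0.203
scene spout 0.61 237 [224.3 227.9 229.8] 0.22
side spout 0.94 348 [220.8 223.  226.1] 0.193
```

View pics/l3_side.png

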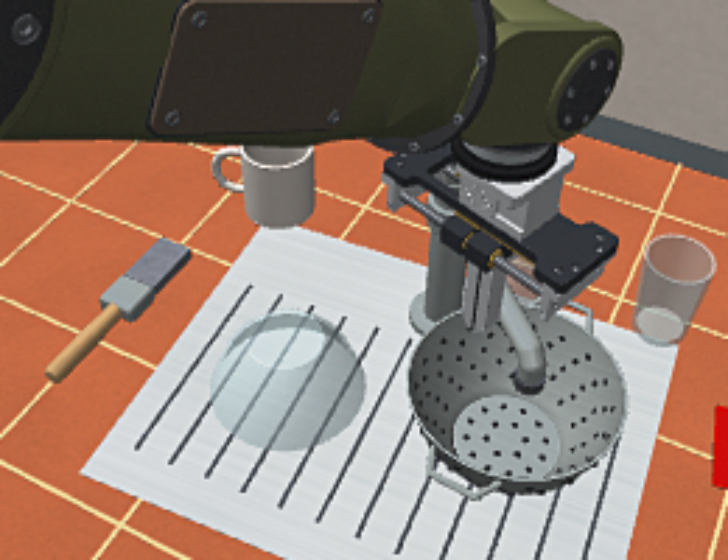

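The spout is at about 225°, with its outlet at (530,385) over the colander, and the scene and colander look undisturbed. I'm retreating sideways, then up.

Emit:
step_arm --deltas '[{"dp": [0.2,0.2,0],"twist": 0},{"dp": [0.4,0.4,0],"twist": 0},{"dp": [0.4,0.4,0],"twist": 0},{"dp": [0,0,-0.8],"twist": 0},{"dp": [0,0,-0.8],"twist": 0},{"dp": [0.7,0.5,-0.5],"twist": 0},{"dp": [0.7,0.7,0],"twist": 0},{"dp": [0,0.9,0],"twist": 0},{"dp": [0,0.9,0],"twist": 0},{"dp": [0,0.9,0],"twist": 0},{"dp": [0,0,0],"twist": 0},{"dp": [0,0,0],"twist": 0}]'

```text
time_s: 10.3
ee_pos: [0.4522, 0.0744, 0.2256]
eef_rot: [-3.141, -0.0, 2.81]
force: [-0.6, 0.1, 0.8]
grip_width: 0.0005
grip_force: 0.0
```

```bash
python3 d.py l4; python3 a.py | grep -E "colander|bowl|^[0-9]"; python3 b.py | grep colander
```

```text
scene lever 0.66 37 [86.9 90.  96.3] 0.144
scene spout 0.56 220 [224.3 227.9 230. ] 0.198
side lever 0.94 63 [ 93.3  99.3 101.6] 0.306
side spout 0.95 402 [220.4 222.8 226.2] 0.194
10.6 [0.4526196  0.07312003 0.225942  ] [3.14153807e+00 1.70904913e-04 2.80670133e+00] 0.0005653118154635771
scene colander 0.73 [152. 185. 212. 244.] 2382 [[0.367, -0.264, -0.0], [0.457, -0.185, 0.031], [0.566, -0.106, 0.085]]
scene bowl 0.91 [204. 163. 246. 200.] 884 [[0.397, -0.049, 0.004], [0.453, 0.0, 0.056], [0.509, 0.067, 0.071]]
side colander 0.8 [264. 224. 348. 299.] 4021 [[0.386, -0.263, 0.001], [0.502, -0.182, 0.038], [0.567, -0.098, 0.084]]
side bowl 0.74 [197. 232. 251. 279.] 2140 [[0.372, -0.042, 0.003], [0.411, 0.006, 0.045], [0.473, 0.071, 0.07]]
colander 319 [ 0.48028802 -0.18572555  0.09342854] [ 0.48013236 -0.18577202]
colander 586 [ 0.47601014 -0.1824771   0.09378436] [ 0.47620945 -0.18251833]
```

View pics/l4_side.png

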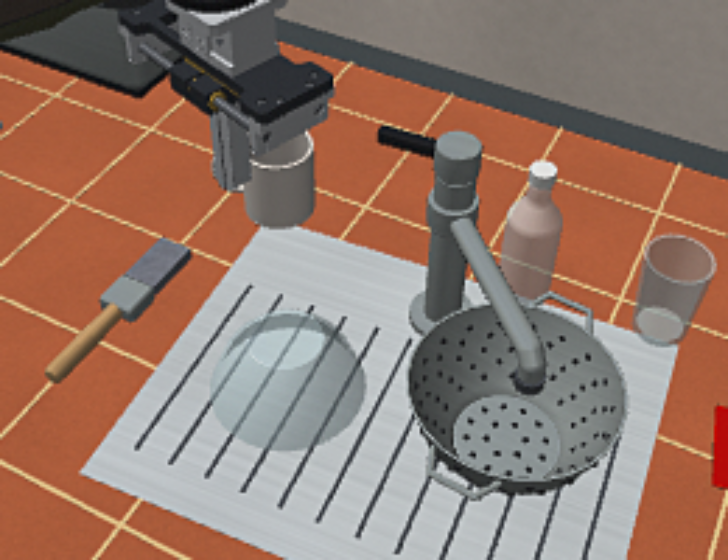

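The lever is on its stop at (405,140), and the outlet at (530,375) is about 22 mm from the colander's centre. The colander hasn't moved and the arm is clear.

```bash
python3 -c "from station import ctrl; print(ctrl.hand_in())"
```

```text
the job is handed in; nothing more can be done
None
```

The job is handed in; the hand-in returned no verdict. The lever is pushed to its shut stop, the outlet hangs an estimated 22 mm from the colander's centre (50 mm allowed), and the last pictures show nothing else moved and the arm clear.

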